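Find the set slope on a printed cowl with a pendulum angle gauge

ROBOT

A 7-joint arm with a two-finger parallel gripper is mounted at the origin on the work surface. World frame = base frame: x ahead of the robot, y to its left, z up, the work surface at z = 0. Lengths are in m, angles in rad, forces in N, time in s.
With the tool pointing down it reaches from about 0.425 to 0.825 m from the base axis. Payload 3.6 kg.
Tool frame: the origin (TCP) lies where the fingers leave the gripper's body, on its centre line; the fingertips stand 73 mm ahead of it and the grasp point (between the pads) lies 54 mm ahead of it; z points along the fingers, y is the line along which they close (so a half turn about z gives the same grasp; the last joint's range is limited). The gripper opens to 85 mm and grips with 20 to 120 N. Pads are 22 mm wide; open, the fingers measure 114 mm over their backs; the gripper's body (76 mm by 85 mm) begins 54 mm behind the grasp point. The pads swing forward as they close: fully open they stand 13 mm farther back than shut.
Start: joints at [-0.026, 0.615, -0.013, 1.423, 0.008, 1.103, -0.04], TCP at [0.65, 0, 0.304] pointing down, gripper open.
Joint ranges: [-3.12, 3.12], [-0.3, 2.06], [-1.34, 1.32], [0.26, 2.42], [-1.36, 4.5], [0.01, 1.98], [-2.84, 2.84]. Speed limits (rad/s): [2.79, 2.79, 3.14, 3.14, 3.14, 3.14, 3.14].

INTERFACE

Orientations are given as a unit quaternion [x, y, z, w].
In Python, from station import arm, snapshot, camera_info, ticket gives the robot as it stands. Calls block until the motion is done:
- arm.movep(position, orientation): joint-space move of the TCP to a pose.
- arm.line_to(position, velocity=0.15, ori=None): straight line of the TCP; ori=None keeps the orientation; velocity is the mean speed in m/s.
- arm.move_j(angles): joint-space move.
- arm.move_gripper(opening, effort=None): opening from 0.0 (shut) to 1.0 (fully open); effort is the grip in N (None keeps the last); returns when the fingers have stopped.
- arm.pause(seconds).
- arm.ik(position, orientation): joint angles nearest the present ones, or None.
- snapshot(name): name is "scene" or "side" or "wrist"; returns the picture (400x640x3 uint8, blue, green, red); there is no depth.
- camera_info(name): a dict with "fx", "fy", "cx", "cy" (pixels), "R" (3x3) and "t" (3): a world point X has camera coordinates R X + t; the wrist camera has in their place "T_tool_cam" (4x4, takes a point from camera to tool coordinates, whose origin is the TCP and whose axes are the flange's). Camera axes: x right, y down, z forward; pixel columns grow to the right and rows downward; lengths in m; the calibration is good to about 2 mm. A picture is of the moment at which its call begins: read the wrist's pose just before it. camera_info takes no time and is no camera call.
A pose or a line that the arm cannot do raises arm.MotionError and nothing moves.
- ticket.finish_job(): hands the job in; it is judged then, once.
Readings, each from a call of its own:
- arm.read_time(): time.
- arm.read_joint_positions(): joint angles.
- arm.read_dq(): joint speeds.
- arm.read_effort(): joint torques, N m.
- arm.read_tool_pos(): TCP position.
- arm.read_eef_rot(): TCP orientation.
- arm.read_ft_force(): force on the tool from outside, world axes, zero at the start.
- arm.read_wrist_torque(): the same for the moment, N m.
- arm.read_opening(): opening from 0.0 (shut) to 1.0 (fully open).
- arm.read_finger_force(): force on a finger pad.
Only numpy, scipy, OpenCV 4.12 (cv2) and the standard library are available. Lean on these libraries where they do the work, as an engineer would, in place of code of your own. Each camera call takes 0.05 s, during which the arm holds its last target. There are 200 camera calls.

TASK

A colleague wants to pencil the blue printed cowl where its rounded top reaches the slope set on the orange angle gauge. Pick the gauge up by the black grip on its top, rest its flat base level on the crown of the cowl, about midway along and square across it, then rock it over on the crown, gently and without lifting it off, until the swinging black pointer settles on the red index. Finish while still gripping the gauge there, steady and lightly pressed against the cowl, and leave everything else on the bench where it is.

Things in the scene. Friction and masses are not known exactly. Their poses are not given: they have to be found in the camera images.
- gauge: pendulum angle gauge, upright on the bench, 0.3 to 0.5 kg: aluminium base bar 140 (y) x 32 (x) x 16 mm, round orange case 110 mm across, 16 thick, and on top a black grip block 26 mm thick (x), 34 wide (y), from 130 to 162 mm above the underside (middle 146). Origin: centre of the flat underside; x points out of the white dial, y along the base, z up. Dial starts facing roughly away from the robot
- pointer (a joint): angle (rad) of the black pointer on the dial. It hangs freely from a pivot 73 mm above the underside, swings a little and settles in about 1 s. 0: straight down towards the base (gauge upright); positive: tip towards the gauge's +y end. At rest it equals how far the gauge is tipped with its +y end down
- index (a joint): angle (rad) of the red index tab on the dial, measured as for the pointer; set by hand before the start, stiff, different every time (0.22 to 0.42, always towards the +y end). The tab is 7 mm wide at 45 mm from the pivot
- pointer_tip (a point): tip of the pointer, 45 mm from the pivot, 10 mm in front of the gauge's middle plane
- index_tip (a point): mark of the red index, 45 mm from the pivot in the pointer's plane; pointer on the index: the two tips coincide
- cowl: blue printed motor cowl, a tunnel shape 110 mm long (x) and 90 mm wide (y): straight sides with a half-round top of radius 45 mm about an axis along x; it stands on a 168 mm square holding pad with a black build sheet and is rigid and held fast. Origin: centre of the pad's underside on the bench; x along the crown, z up
- cowl_axis (a point): middle of the axis of the cowl's half-round top, 59.5 mm above the bench, 45 mm straight below the crown line; axes as the cowl's
- cowl_crown (a point): middle of the crown line (top of the cowl), 104.5 mm above the bench
- wash_bottle: white plastic wash bottle, 58 mm across, 142 mm tall plus a thin bent spout to about 205 mm; origin under its centre
- spool: full spool of grey filament lying flat, black flanges 200 mm across, 63 mm high; origin under its centre
- glue_stick: yellow glue stick with white cap standing up, 30 mm across, 95 mm tall; origin under its centre
- scraper: flat steel print scraper with orange handle lying on the bench, 196 mm long, 50 mm wide, 18 mm high, along its x; origin under it, 4 mm off its middle
- pencil: green pencil lying on the bench, 168 mm long along its x, 7 mm thick; origin under its middle
- caliper: steel caliper with black slide lying on the bench, 236 mm long along its x, 12 mm high, jaws reaching 49 mm to its -y; origin under its beam's middle
- parts_box: open cardboard box of small printed parts, 160 x 120 mm, 65 mm high; origin under its centre

How it is judged:
On the way, in this order (a step that is already met when the one before it is completed fails the run):
1. the gauge is gripped and lifted clear of the bench (height (world z) of gauge above 0.03 m and contact force between the fingers and gauge above 1 N), for 0.2 s.
2. its base rests level (within 5 degrees) on the crown of the cowl, square across it and about midway along (z of cowl_axis in the frame of gauge between -0.048 and -0.042 m and y of cowl_axis in the frame of gauge between -0.045 and 0.045 m and x of cowl_axis in the frame of gauge between -0.035 and 0.035 m and angle between the x axis of gauge and the x axis of cowl_axis, either way round below 0.15 rad and contact force between gauge and cowl above 0.3 N and angle between gauge's own z axis and vertical below 0.09 rad), for 0.3 s.
3. it is rocked over through about 8 degrees with its base still on the crown, not lifted off (z of cowl_axis in the frame of gauge between -0.05 and -0.042 m and y of cowl_axis in the frame of gauge between -0.045 and 0.045 m and x of cowl_axis in the frame of gauge between -0.035 and 0.035 m and angle between the x axis of gauge and the x axis of cowl_axis, either way round below 0.15 rad and angle between gauge's own z axis and vertical between 0.1 and 0.19 rad), for 0.04 s.
At the end, for the whole second after the job is handed in: Gripped gauge, base flat on the cowl's round (underside 42-48 mm from its axis, touch within 45 mm of base middle), within 35 mm of mid-length, square within 8 degrees, pressed 0.3-20 N, at rest (10 mm/s, 0.1 rad/s); still pointer tip within 3 mm of the red index (z of cowl_axis in the frame of gauge between -0.048 and -0.042 m and y of cowl_axis in the frame of gauge between -0.045 and 0.045 m and x of cowl_axis in the frame of gauge between -0.035 and 0.035 m and angle between the x axis of gauge and the x axis of cowl_axis, either way round below 0.15 rad and contact force between gauge and cowl between 0.3 and 20 N and contact force between the fingers and gauge above 1 N and distance between pointer_tip and index_tip below 0.003 m and velocity of joint pointer between -0.4 and 0.4 rad/s and linear speed of gauge below 0.01 m/s and angular speed of gauge below 0.1 rad/s); the arm keeps its last pose, push and grip.
It fails at once if one of the other loose things on the bench is moved more than 25 mm (distance of any of wash_bottle, spool, glue_stick, scraper, pencil, caliper, parts_box from where it was at the start of the episode above 0.025 m).
It fails at once if the gauge is pushed against the cowl with more than 45 N (contact force between gauge and cowl above 45 N).
It also fails if it takes over 56 s, if anything falls off the work surface, if the arm or the gripper's body presses on something with over 40 N, if the wrist force passes 120 N, or if a joint passes its speed limit or range.

## Working session

There is one attempt and no reset: what is moved stays moved. The work goes in short steps, each a Python script; the robot and the scene stay as the last script left them, time stands still between calls to the robot, and variables do not carry over. Pictures are saved under pics/ and viewed, at most 10 in all, crops included, and the job is handed in when it is done.

```bash
mkdir -p pics; ls; python3 - <<'E'
from station import arm, snapshot, camera_info
import cv2
for n in ("scene","side","wrist"):
    cv2.imwrite(f"pics/{n}0.png",snapshot(n)); print(n,camera_info(n))
print(arm.read_tool_pos(),arm.read_eef_rot(),arm.read_time())
E
```

```text
pics
scene {'fx': 379.4745830441406, 'fy': 379.4745830441406, 'cx': 316.3928022916063, 'cy': 197.14797892744502, 'R': array([[ 0.34762796,  0.93757519, -0.01037168],
       [ 0.70829606, -0.26983334, -0.65230871],
       [-0.61438709,  0.21941453, -0.75788243]]), 't': array([-0.19443154, -0.33680257,  1.42104061])}
side {'fx': 464.2773494948635, 'fy': 464.2773494948635, 'cx': 316.5595390175083, 'cy': 199.73552130404101, 'R': array([[ 8.75396786e-01, -4.83405021e-01,  2.31255266e-04],
       [-3.35116821e-01, -6.07206741e-01, -7.20414249e-01],
       [ 3.48392284e-01,  6.30570820e-01, -6.93543983e-01]]), 't': array([-0.48577648,  0.24832379,  1.20954071])}
wrist {'fx': 306.0718776527214, 'fy': 306.0718776527214, 'cx': 323.84804872144775, 'cy': 199.1066889032891, 'T_tool_cam': array([[ 4.26880641e-05, -9.63962913e-01, -2.66036651e-01,
         6.75437451e-02],
       [ 9.99999683e-01,  2.52622409e-04, -7.54898176e-04,
        -1.01775363e-04],
       [ 7.94900665e-04, -2.66036535e-01,  9.63962619e-01,
        -7.00183038e-02],
       [ 0.00000000e+00,  0.00000000e+00,  0.00000000e+00,
         1.00000000e+00]])}
[6.49557582e-01 1.39455848e-05 3.03000394e-01] [ 0.70709517  0.70711767 -0.00072142 -0.00070895] 0.15
```

View pics/scene0.png

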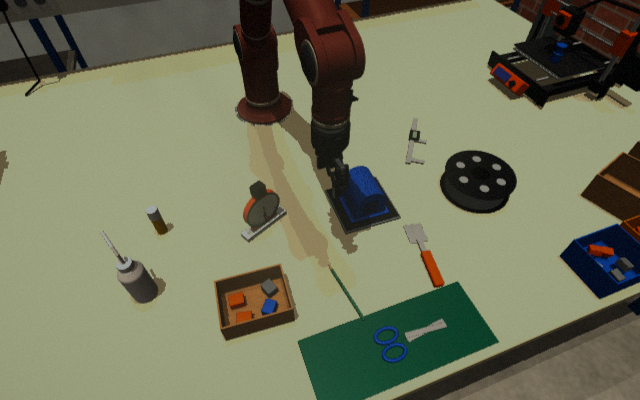

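View pics/side0.png

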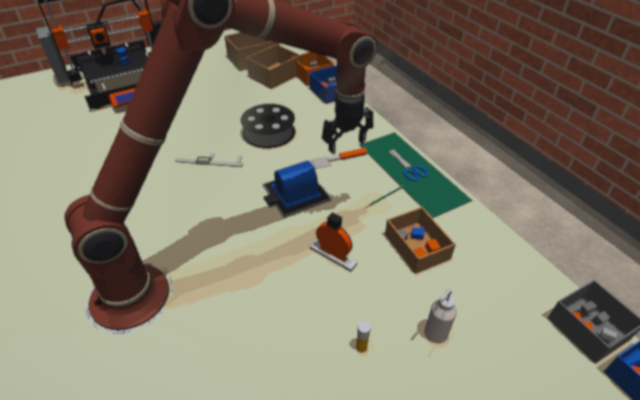

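The scene view shows the gauge at about (262,210), its dial towards the camera and its base running from (243,238) to (286,210). The cowl is at (363,190) on its pad, with the gripper above it. In the side view the gauge is at (335,240) and the cowl at (296,185).

```bash
python3 - <<'E'
import cv2,numpy as np
im=cv2.imread("pics/scene0.png"); s=cv2.imread("pics/side0.png")
def crop(i,x0,x1,y0,y1,k):
    c=cv2.resize(i[y0:y1,x0:x1],None,fx=k,fy=k,interpolation=cv2.INTER_CUBIC)
    for x in range(-(-x0//10)*10,x1,10): cv2.putText(c,str(x),((x-x0)*k,8),0,.3,(0,0,255));c[::4,(x-x0)*k]=(0,0,255)
    for y in range(-(-y0//10)*10,y1,10): cv2.putText(c,str(y),(0,(y-y0)*k+4),0,.3,(0,0,255));c[(y-y0)*k,::4]=(0,0,255)
    return c
g=crop(im,236,296,176,246,6);h=crop(im,322,404,160,235,5)
A=np.zeros((600,800,3),np.uint8);A[:420,:360]=g;A[:375,380:790]=h
cv2.imwrite("pics/c1.png",A)
B=np.zeros((600,800,3),np.uint8);g=crop(s,302,362,208,273,6);B[:390,:360]=g;h=crop(s,260,335,155,215,5);B[:300,380:755]=h
cv2.imwrite("pics/c2.png",B)
E
```

```text
(no output)
```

View pics/c1.png

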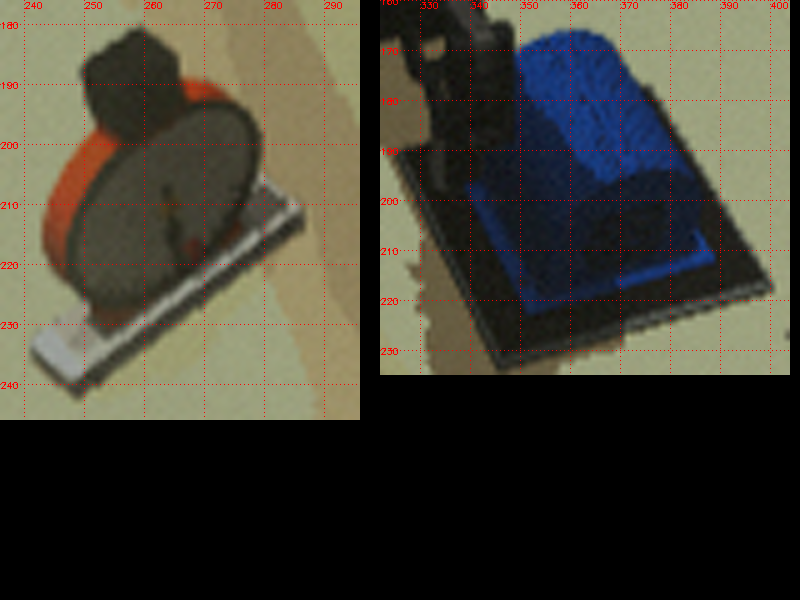

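View pics/c2.png

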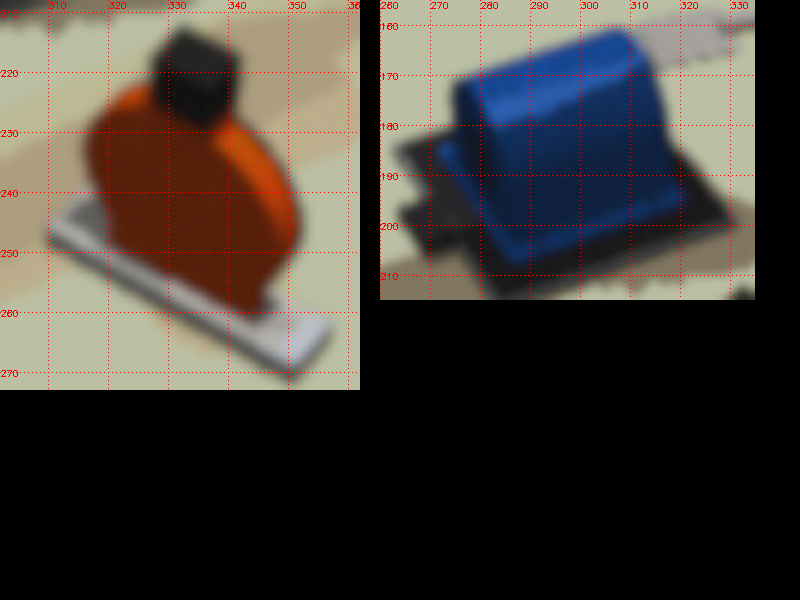

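```bash
cat > fit.py <<'E'
import numpy as np
from scipy.optimize import least_squares
from station import camera_info
C={n:camera_info(n) for n in("scene","side")}
def proj(n,P):
    c=C[n];q=c["R"]@P+c["t"];return np.array([c["fx"]*q[0]/q[2]+c["cx"],c["fy"]*q[1]/q[2]+c["cy"]])
def fit(obs,x0):
    def W(p,l):
        c,s=np.cos(p[2]),np.sin(p[2]);return np.array([p[0]+c*l[0]-s*l[1],p[1]+s*l[0]+c*l[1],l[2]])
    f=lambda p:np.concatenate([proj(n,W(p,np.array(l)/1000))-uv for n,l,uv in obs])
    r=least_squares(f,x0,loss='soft_l1',x_scale=[.1,.1,1]);return r.x,r.fun.reshape(-1,2)
np.set_printoptions(precision=4,suppress=True)
g=[("scene",(16,-70,16),(248.5,239.3)),("scene",(16,-70,0),(249,242.3)),("scene",(16,70,16),(286,211.3)),("scene",(16,70,0),(286.5,214.3)),("scene",(-16,-70,16),(241,233.5)),
("scene",(-13,-17,162),(249.3,187.3)),("scene",(-13,17,162),(260.2,180.5)),("scene",(13,17,162),(266,185.2)),
("side",(-16,-70,0),(350.8,271.3)),("side",(-16,-70,16),(350.3,268)),("side",(16,-70,16),(357,261.7)),("side",(-16,70,0),(310,248)),("side",(-16,70,16),(310,245.7)),("side",(13,17,162),(332,212.2)),("side",(-13,17,162),(327.5,217.2)),("side",(13,-17,162),(342,217.2))]
c=[("side",(-84,-84,0),(283.4,214.6)),("side",(84,-84,0),(331,199.4)),("scene",(84,-84,0),(346,234.4)),("scene",(84,84,0),(400.6,218))]
if __name__=="__main__":
    for o,x0 in((g,(.65,-.15,0.2)),(c,(.65,.05,0))):
        x,r=fit(o,x0);print(x);print(r.round(1).tolist())
E
python3 fit.py
```

```text
[ 0.5293 -0.1436  0.4312]
[[-0.8, 0.1], [-0.4, 0.5], [0.6, -1.1], [0.5, -0.6], [-0.7, -1.0], [-0.7, -0.8], [-1.0, -1.2], [-0.1, -0.6], [0.2, 0.4], [1.0, 0.0], [0.8, -1.2], [-0.0, 0.2], [-0.1, -1.2], [0.4, -2.0], [-0.9, -1.2], [1.2, -1.4]]
[ 0.5588  0.1432 -0.0289]
[[-0.4, 2.4], [0.5, 0.1], [0.1, -0.3], [0.8, 0.2]]
```

Both fits agree to about 1 to 2 px: gauge at (0.529, -0.144) with yaw 0.43, cowl at (0.559, 0.143) with yaw about -0.03. Next I'll read the dial with the wrist camera.

```bash
cat > h.py <<'E'
import numpy as np, cv2
from scipy.spatial.transform import Rotation as Ro
from station import arm, snapshot, camera_info, ticket
R0=np.array([[0,1,0],[1,0,0],[0,0,-1.]])
G=np.array([.5293,-.1436,.4312]); CW=np.array([.5588,.1432,-.0289])
def rz(a): return Ro.from_euler('z',a).as_matrix()
def q(R): return Ro.from_matrix(R).as_quat()
E
cat > look.py <<'E'
from h import *
T=camera_info("wrist")["T_tool_cam"]
gx=rz(G[2])[:,0]; P=np.array([G[0],G[1],.06])+.01*gx
best=None
for d in(.25,.28):
  for e in np.radians([35,40,45,50,55,60]):
    for az in np.radians([0,-15,15,-30,30]):
      g=rz(az)@gx
      v=-(np.cos(e)*g+np.sin(e)*np.array([0,0,1])); xr=np.cross(v,[0,0,1]);xr/=np.linalg.norm(xr)
      Rc=np.stack([xr,np.cross(v,xr),v],1); M=np.eye(4);M[:3,:3]=Rc;M[:3,3]=P-d*v
      M=M@np.linalg.inv(T)
      j=arm.ik(M[:3,3],q(M[:3,:3]))
      if j is not None:
        c=e+abs(az)*.5+np.abs(np.array(j)-arm.read_joint_positions()).max()*.05
        if best is None or c<best[0]: best=(c,d,e,az,M,j)
print(best)
_,d,e,az,M,j=best
arm.movep(M[:3,3],q(M[:3,:3])); arm.pause(.5)
p=arm.read_tool_pos();o=arm.read_eef_rot()
im=snapshot("wrist");cv2.imwrite("pics/w1.png",im);np.savez("w1.npz",p=p,o=o)
print(p,arm.read_time())
E
python3 look.py
```

```text
(np.float64(0.8612112546832889), 0.25, np.float64(0.6108652381980153), np.float64(0.2617993877991494), array([[-2.57740046e-01, -6.38260166e-01, -7.25392327e-01,
         6.62487919e-01],
       [-2.13969565e-01,  7.69820699e-01, -6.01326132e-01,
        -3.61652431e-02],
       [ 9.42224546e-01,  2.26055643e-04, -3.34981872e-01,
         1.16297895e-01],
       [ 0.00000000e+00,  0.00000000e+00,  0.00000000e+00,
         1.00000000e+00]]), array([-0.33161466,  1.35129766,  0.5580963 ,  0.88037309,  0.22859421,
        1.95032344,  2.34849822]))
[ 0.66250736 -0.03619484  0.11634902] 2.75
```

View pics/w1.png

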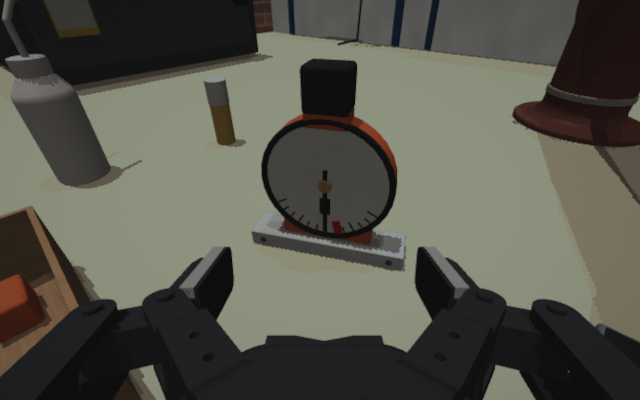

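The wrist view shows the dial clearly: pivot at (325,186), pointer straight down to about (325,231), red index near (338,228), base corners at (252,239) and (403,262). I'll extract the red tab and refine the gauge pose.

```bash
cat > idx.py <<'E'
from h import *
from scipy.optimize import least_squares
im=cv2.imread("pics/w1.png").astype(int);z=np.load("w1.npz");ci=camera_info("wrist")
T=np.eye(4);T[:3,:3]=Ro.from_quat(z['o']).as_matrix();T[:3,3]=z['p'];T=T@ci["T_tool_cam"]
b,g,r=im[...,0],im[...,1],im[...,2]
m=(r>90)&(g<60)&(b<60);m[:212]=0;m[245:]=0;m[:,:328]=0;m[:,350:]=0
ys,xs=np.nonzero(m);print(len(xs),xs.min(),xs.max(),ys.min(),ys.max())
def W(p,l):
    return np.array([p[0],p[1],0])+rz(p[2])@(np.array(l)/1000)
def pj(X):
    c=T[:3,:3].T@(X-T[:3,3]);return np.array([ci["fx"]*c[0]/c[2]+ci["cx"],ci["fy"]*c[1]/c[2]+ci["cy"]])
obs=[((16,-70,0),(253,240.5)),((16,70,0),(402,263)),((16,70,16),(404,237)),((10,0,73),(325,186)),((13,-17,162),(301,64)),((13,17,162),(354,66)),((13,17,130),(354,112))]
f=lambda p:np.concatenate([pj(W(p,l))-u for l,u in obs])
s=least_squares(f,G,loss='soft_l1',x_scale=[.1,.1,1]);p=s.x;print(p,s.fun.reshape(-1,2).round(1).tolist())
def dial(u,v):
    d=T[:3,:3]@np.array([(u-ci["cx"])/ci["fx"],(v-ci["cy"])/ci["fy"],1]);n=rz(p[2])[:,0]
    X=T[:3,3]+d*((W(p,(10,0,0))-T[:3,3])@n)/(d@n);L=rz(p[2]).T@(X-[p[0],p[1],0]);return L[1],L[2]-.073
A=np.array([dial(*x) for x in zip(xs,ys)]);rad=np.hypot(*A.T);an=np.arctan2(A[:,0],-A[:,1])
print("radius",rad.min(),rad.max(),"angle",an.min(),an.max(),an.mean(),np.median(an))
for c in((325,231),(324.5,186),):
    a=dial(*c);print(c,a,np.arctan2(a[0],-a[1]))
c=cv2.resize(im[165:270,245:410].astype(np.uint8),None,fx=4.8,fy=4.8,interpolation=cv2.INTER_CUBIC);cv2.imwrite("pics/w1c.png",c)
E
python3 idx.py
```

```text
Traceback (most recent call last):
  File "idx.py", line 7, in <module>
    ys,xs=np.nonzero(m);print(len(xs),xs.min(),xs.max(),ys.min(),ys.max())
                                      ~~~~~~^^
ValueError: zero-size array to reduction operation minimum which has no identity
```

```bash
sed -i 's/^m=(r>90).*$/m=(r>55)\&(r>2.0*g)\&(r>2*b);m[:216]=0;m[235:]=0;m[:,:330]=0;m[:,346:]=0;print(im[222:234,334:342,2].tolist(),im[228,328:346].tolist())/' idx.py; python3 idx.py
```

```text
[[61, 61, 61, 61, 61, 61, 66, 69], [58, 58, 58, 59, 59, 58, 65, 68], [59, 58, 58, 59, 59, 58, 64, 69], [58, 58, 58, 59, 58, 59, 62, 67], [59, 58, 59, 60, 59, 59, 60, 60], [60, 58, 58, 59, 60, 59, 58, 47], [59, 58, 59, 59, 59, 60, 58, 52], [60, 59, 59, 60, 59, 60, 59, 61], [61, 60, 59, 59, 58, 59, 59, 60], [60, 59, 59, 59, 60, 59, 59, 59], [52, 58, 59, 60, 59, 59, 59, 58], [37, 47, 51, 52, 51, 52, 50, 48]] [[63, 67, 68], [63, 67, 68], [64, 68, 69], [62, 67, 67], [58, 62, 67], [36, 39, 62], [15, 15, 59], [14, 14, 58], [16, 14, 59], [15, 15, 59], [14, 14, 59], [16, 17, 60], [15, 15, 58], [30, 32, 52], [24, 25, 31], [28, 30, 30], [56, 59, 60], [65, 69, 70]]
90 332 341 221 232
[ 0.52274515 -0.14624737  0.50705159] [[0.8, 1.3], [-0.1, -1.3], [0.6, 11.7], [1.8, -4.8], [-0.1, -0.9], [-0.4, -0.7], [-3.1, 3.1]]
radius 0.04099251130317356 0.05386789635689739 angle 0.11570681120815754 0.267551055667088 0.19380807311867304 0.19419063182025548
(325, 231) (np.float64(-0.0012911911777963327), np.float64(-0.05335462779839485)) -0.024195449547298423
(324.5, 186) (np.float64(-0.0018662403345289203), np.float64(-0.004846193324228573)) -0.3675907702344573
```

View pics/w1c.png

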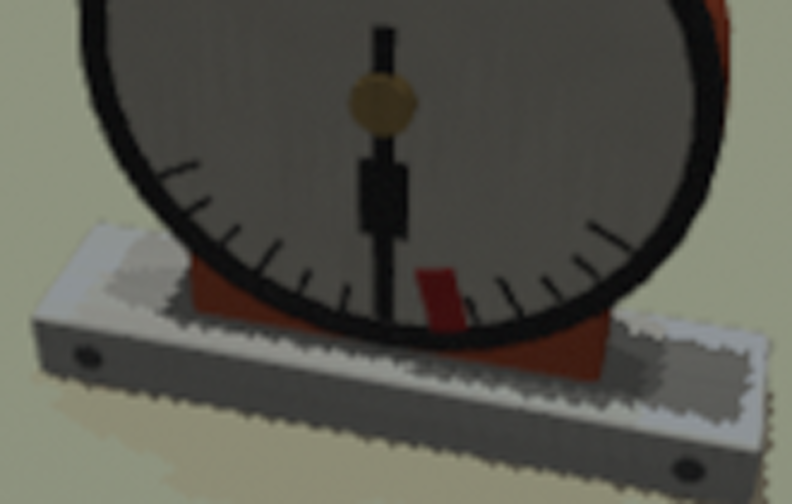

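```bash
python3 - <<'E'
s=open('idx.py').read().split('\n')
i=[k for k,l in enumerate(s) if l.startswith('obs=')][0]
s[i]='''cr=lambda x,y:(x/4.8+245-.4,y/4.8+165-.4)
obs=[((16,-70,16),cr(35,318)),((16,-70,0),cr(42,370)),((16,70,16),cr(755,450)),((16,70,0),cr(762,500)),((-16,70,16),cr(768,337)),((-16,-70,16),cr(100,222)),((10,0,73),cr(383,103)),((10,0,28),cr(386,322)),((13,-17,162),(301,64)),((13,17,162),(354,66)),((13,17,130),(354,112))]'''
j=[k for k,l in enumerate(s) if l.startswith('for c in')][0]
s[j]='''for n,c in dict(pivot=(383,103),tip=(386,322),wt=(383,200),redTL=(416,270),redTR=(455,268),redBL=(430,330),redBR=(467,332),tL1=(345,298),tL6=(180,170),tR2=(472,308),tR3=(510,297),tR6=(610,237)).items():
    c=cr(*c)'''
s[j+1]='''    a=np.array(dial(*c));print(n,a.round(4),np.degrees(np.arctan2(a[0],-a[1])).round(1),np.hypot(*a).round(4))'''
open('idx.py','w').write('\n'.join(s[:j+2]))
E
python3 idx.py|tail -n +3
```

```text
[ 0.52749363 -0.14182889  0.4431559 ] [[-0.3, -0.4], [0.4, 1.5], [3.6, -0.7], [-0.7, 2.0], [2.1, -1.7], [-0.2, -0.5], [2.1, -0.7], [1.2, -3.0], [-1.0, 0.8], [-0.6, 1.9], [-3.3, 7.0]]
radius 0.035588532024983424 0.0478146510421079 angle 0.13482749072513361 0.3075140342840085 0.22097146695135722 0.22133002216238445
pivot [-0.0017 -0.0009] -62.5 0.002
tip [-0.0011 -0.0487] -1.3 0.0487
wt [-0.0017 -0.0209] -4.7 0.0209
redTL [ 0.0044 -0.0353] 7.1 0.0355
redTR [ 0.0114 -0.0334] 18.9 0.0353
redBL [ 0.0072 -0.0488] 8.4 0.0493
redBR [ 0.0141 -0.0478] 16.5 0.0498
tL1 [-0.0089 -0.0445] -11.2 0.0454
tL6 [-0.0391 -0.021 ] -61.7 0.0444
tR2 [ 0.0148 -0.0419] 19.5 0.0445
tR3 [ 0.0215 -0.0379] 29.6 0.0436
tR6 [ 0.0377 -0.0214] 60.4 0.0434
```

Index is about 14° (0.243 rad) after correcting against the 10° ticks. Now the grasp and a small lift.

```bash
cat > grasp.py <<'E'
from h import *
arm.move_j([-0.026,0.615,-0.013,1.423,0.008,1.103,-0.04])
g=[.5277,-.1424]; R=rz(.44)@R0
arm.movep([*g,.30],q(R)); f0=arm.read_ft_force()
arm.line_to([*g,.203],.1)
arm.move_gripper(0.0,80); print("open",arm.read_opening(),arm.read_finger_force())
arm.line_to([*g,.26],.06); arm.pause(.3)
print(f0,arm.read_ft_force(),arm.read_tool_pos(),Ro.from_quat(arm.read_eef_rot()).as_matrix().round(3).tolist())
arm.line_to([*g,.40],.12); arm.pause(.3)
cv2.imwrite("pics/s2.png",snapshot("scene"));print(arm.read_finger_force(),arm.read_ft_force(),arm.read_wrist_torque(),arm.read_time())
im=cv2.imread("pics/s2.png")
cv2.imwrite("pics/s2c.png",cv2.resize(im[130:240,200:410],None,fx=3.8,fy=3.8,interpolation=cv2.INTER_CUBIC))
E
python3 grasp.py
```

```text
open 0.2903720944162809 79.3662679195404
[-0.12388311 -0.12156205  0.23696211] [-0.23488275 -0.42701932 -4.21146035] [ 0.52763618 -0.14238578  0.25974036] [[-0.426, 0.905, -0.001], [0.905, 0.426, 0.0], [0.0, -0.0, -1.0]]
78.7031614780426 [-0.72256637  0.56828146 -3.69629829] [-0.00172741  0.03842573 -0.049918  ] 10.3333
```

View pics/s2c.png

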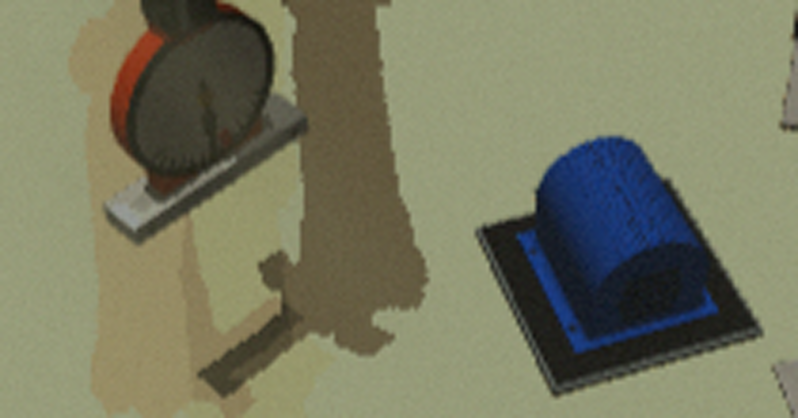

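Gauge held (about 4 N weight), cowl in full view with pad corners at crop (478,232), (557,394), (763,335). I'll refit the cowl, check IK, then set down with force feedback.

```bash
cat > plan.py <<'E'
from h import *
from fit import fit
f=lambda x,y:(x/3.8+200-.4,y/3.8+130-.4)
c=[("scene",(-84,-84,0),f(478,238)),("scene",(84,-84,0),f(557,394)),("scene",(84,84,0),f(763,335)),("side",(84,-84,0),(331,199.4)),("side",(-84,-84,0),(283.4,214.6))]
x,r=fit(c,CW);print(x,r.round(1).tolist())
def pose(phi,h,lift=0,y0=0,C=x):
    Rg=rz(C[2])@Ro.from_euler('x',-phi).as_matrix();n=Rg[:,2]
    A=np.array([C[0],C[1],.0595])
    return A+(.045+lift+h)*n-(y0+.045*phi)*Rg[:,1], Rg@R0
if __name__=="__main__":
    print([arm.ik(pose(t,.203,l)[0],q(pose(t,.203,l)[1])) is not None for t,l in((0,.1),(0,.0),(.12,0),(.25,0),(.4,0))])
    np.save("cowl.npy",x)
E
python3 plan.py
```

```text
[ 0.558   0.1431 -0.0217] [[-0.1, -1.3], [0.1, 0.8], [0.9, 0.0], [0.4, 0.0], [-0.3, 2.6]]
[True, True, True, True, True]
```

```bash
cat > place.py <<'E'
from plan import *
p,R=pose(0,.203,.1); arm.movep(p,q(R))
arm.line_to(pose(0,.203,.010)[0],.12); arm.pause(.5)
b=np.mean([arm.read_ft_force() for _ in range(5)],0); mb=arm.read_wrist_torque(); print("air",b,mb)
l=.010
while l>-.008:
    l-=.0005 if l<.005 else .001
    arm.line_to(pose(0,.203,l)[0],.02); F=arm.read_ft_force()-b
    if F[2]>1: print(round(l,4),F.round(2),(arm.read_wrist_torque()-mb).round(3),arm.read_tool_pos()[2].round(4))
    if F[2]>5: break
arm.pause(.5);print(l,(arm.read_ft_force()-b).round(2),(arm.read_wrist_torque()-mb).round(3),arm.read_tool_pos(),arm.read_time())
np.savez("st.npz",l=l,b=b,mb=mb)
E
python3 place.py
```

```text
[ 0.558   0.1431 -0.0217] [[-0.1, -1.3], [0.1, 0.8], [0.9, 0.0], [0.4, 0.0], [-0.3, 2.6]]
air [-0.3988  0.1323 -3.4589] [-0.0008  0.0538  0.0307]
0.0 [-1.07  0.32  1.9 ] [-0.067  0.148 -0.071] 0.3079
-0.0005 [-1.16 -0.52  7.31] [-0.144  0.586  0.02 ] 0.3078
-0.0005 [-1.68 -0.57  8.85] [-0.19   0.688 -0.   ] [0.5581 0.1432 0.3078] 17.0917
```

```bash
cat > rock.py <<'E'
from plan import *
s=np.load("st.npz");l=float(s['l']);b=s['b'];mb=s['mb'];phi=0.
def rd(R): 
    F=arm.read_ft_force()-b; return F, F@(-R[:,2])
T=.243; p,R=pose(0,.203,l)
for phi in np.r_[np.arange(.01,T,.01),T]:
    N=rd(R)[1]; l+=np.clip((N-6)/15000,-.0006,.0006)
    p,R=pose(phi,.203,l); arm.line_to(p,.03,ori=q(R)); F,N=rd(R)
    if round(phi*100)%4==0: print(round(phi,3),round(l*1000,2),F.round(1),round(N,1),(arm.read_wrist_torque()-mb).round(2))
    if N>22: print("high",N); break
for _ in range(6):
    arm.pause(.2);F,N=rd(R)
    if abs(N-6)<1.5: break
    l+=np.clip((N-6)/15000,-.0005,.0005); p,R=pose(phi,.203,l); arm.line_to(p,.02,ori=q(R))
arm.pause(1.0);F,N=rd(R);print(phi,l,F,N,arm.read_tool_pos()-p,arm.read_finger_force(),arm.read_time())
np.savez("st.npz",l=l,b=b,mb=mb,phi=phi)
a=snapshot("scene");w=snapshot("side");cv2.imwrite("pics/s3.png",a);cv2.imwrite("pics/d3.png",w)
u=np.array([316,197]);X=np.array([.558,.143,.16]);from fit import proj
x,y=proj("scene",X).astype(int);print(x,y)
A=cv2.resize(a[y-45:y+45,x-40:x+40],None,fx=6.5,fy=6.5,interpolation=cv2.INTER_CUBIC)
cv2.imwrite("pics/s3c.png",cv2.convertScaleAbs(A,alpha=1.8))
E
python3 rock.py
```

```text
[ 0.558   0.1431 -0.0217] [[-0.1, -1.3], [0.1, 0.8], [0.9, 0.0], [0.4, 0.0], [-0.3, 2.6]]
0.04 0.28 [-0.7 -0.3  8.2] 8.2 [-0.07  0.43 -0.07]
0.08 0.28 [0.4 0.8 4.2] 4.3 [ 0.15  0.03 -0.02]
0.12 0.1 [-0.2  0.4  6. ] 6.0 [ 0.2  -0.02 -0.04]
0.16 0.08 [-0.2  1.5  5.5] 5.7 [ 0.25 -0.07 -0.04]
0.2 0.02 [0.7 0.9 7. ] 7.1 [ 0.33 -0.09 -0.01]
0.24 -0.02 [0.4 0.7 5.4] 5.4 [ 0.5  -0.06 -0.05]
0.243 -0.06 [0.9 0.8 5.6] 5.6 [ 0.47 -0.03 -0.07]
0.243 -5.7092426064963294e-05 [0.548  0.7445 7.5204] 7.481411280193 [-0.  0.  0.] 79.70115423202515 24.5417
367 164
```

View pics/s3c.png

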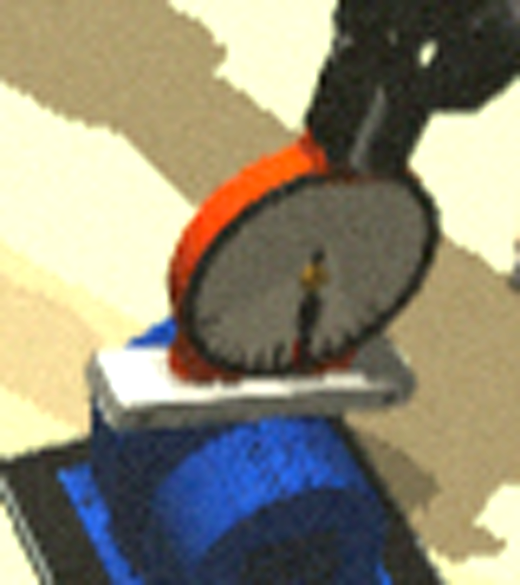

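The gauge sits on the crown with the pointer at crop (305,350), over or next to the red tab at (301,352). I'll average frames and enlarge to check finely.

```bash
cat > chk.py <<'E'
from plan import *
from fit import proj
a=np.mean([snapshot("scene").astype(float) for _ in range(12)],0)
np.save("avg.npy",a)
p,R=arm.read_tool_pos(),Ro.from_quat(arm.read_eef_rot()).as_matrix()
Rg=R@R0; o=p-.203*Rg[:,2]
pt=lambda t,r:proj("scene",o+Rg@np.array([.010,r*np.sin(t),.073-r*np.cos(t)]))
x,y=np.round(pt(.24,.03)).astype(int)-[18,20];k=20
A=cv2.resize(np.clip(a[y:y+28,x:x+38]*2.2,0,255).astype(np.uint8),None,fx=k,fy=k,interpolation=cv2.INTER_CUBIC)
for t in np.radians([-60,-20,-10,0,10,13.9,20,30,60]):
    for r in (.045,): 
        u=((pt(t,r)-[x,y]+.5)*k).astype(int);cv2.circle(A,tuple(map(int,u)),3,(0,255,0),-1)
u=((pt(0,0)-[x,y]+.5)*k).astype(int);cv2.circle(A,tuple(map(int,u)),4,(255,255,0),-1)
cv2.imwrite("pics/z4.png",A);print(x,y,pt(0,0),pt(.243,.045),pt(.175,.045))
red=a[...,2]-a[...,1]; print(red[y+14:y+28,x+8:x+32].round().astype(int))
print(a[y+14:y+28,x+8:x+32,1].round().astype(int))
E
python3 chk.py
```

```text
[ 0.558   0.1431 -0.0217] [[-0.1, -1.3], [0.1, 0.8], [0.9, 0.0], [0.4, 0.0], [-0.3, 2.6]]
356 149 [375.6545 160.9642] [373.8256 173.248 ] [372.7765 173.4989]
[[ 3  1  2  2  2  3  2  2  3  4  8  8  5  2  4  3  3  3  2  3  2  1  2  2]
 [ 3  2  2  2  3  2  3  3  2  2  2  0  2  3  2  2  2  3  2  3  2  2  2  2]
 [ 2  2  2  5  3  2  3  3  3  0  1  0  2  2  3  3  3  2  2  2  2  1  3  2]
 [ 3  3  2  2  3  2  3  2  2  0  1 -1  2  2  2  3  3  2  3  1  0  2  3  1]
 [ 3  3  2  3  2  3  2  3  3  0  1  1  2  2  2  4  3  2  1  3  1  0  0  2]
 [ 2  2  2  3  2  2  3  4  2  0  1  2  2  4  3  3  4  2  2  1  2  2  2  8]
 [ 3  2  3  2  2  3  3  3  2  0  0  2  3  2  3  3  2  2  2  0  0  0  4 10]
 [ 3  3  3  2  3  2  3  3  7  1  3  3  2  2  3  3  1  1  2  2  1  0  4  8]
 [ 2  3  2  2  3  2  2  4 20  2  4  2  3  1  3  2  0  0  1  1  1  1  2  5]
 [ 2  3  4  3  3  1  2  6 33  4  4  3  2  1  2  0  5 11  0  0  1  1  2  1]
 [ 3  3  3  2  3  0  2  5 30  2  9  2 -1  1  5  7 21 18  0  0  1  2  1  1]
 [ 1  3  1  2  2  1  3  3 21  5  3  1  6 15 20 21 28  4  1  1  2  0  1  0]
 [ 0  1  0  1  1  0  1  1 12  8  5 13 19 2
[... 459 characters left out ...]
60 53 51 53 42 29 22 34]
 [61 60 60 60 61 60 61 58 43 18 20 29 55 60 60 60 60 53 42 45 32 23 34 64]
 [60 60 60 61 60 61 61 60 50 22 24 43 55 60 60 56 53 53 36 23 19 28 60 87]
 [60 60 61 60 59 60 60 60 53 25 26 54 54 52 59 50 33 43 26 22 33 41 65 84]
 [61 62 60 59 60 55 51 58 37 22 25 54 52 37 56 50 26 20 24 37 49 50 53 74]
 [58 62 60 56 59 38 36 57 23 19 26 53 46 31 39 30 26 25 40 51 51 50 51 69]
 [45 62 54 48 58 28 47 53 20 20 21 42 32 21 27 21 22 35 51 51 51 51 50 55]
 [36 54 32 44 54 27 48 35 20 20 18 21 28 22 23 23 26 46 50 50 50 51 50 50]
 [28 40 25 36 39 24 29 21 20 20 22 24 24 28 27 29 37 50 50 50 50 50 50 49]
 [22 24 25 26 25 24 28 33 32 32 33 37 42 75 77 76 78 82 78 50 50 50 49 50]]
```

View pics/z4.png

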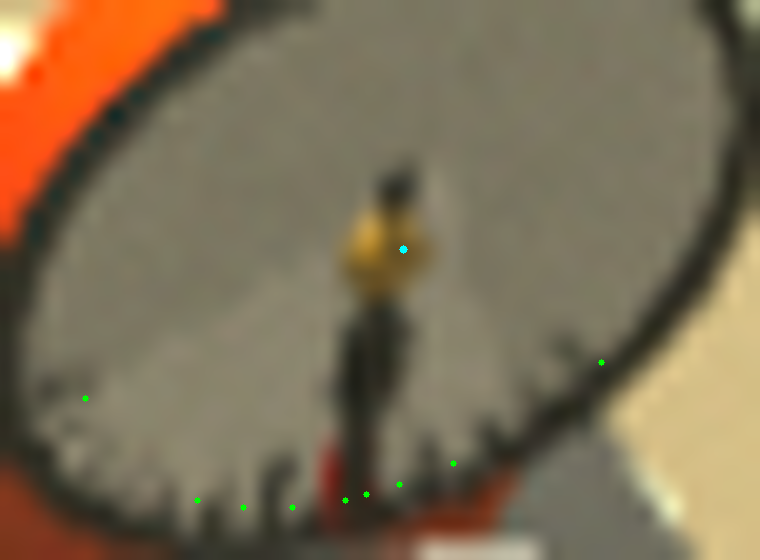

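The ticks put the pointer at about 14° and the tab centre at about 13.3°. That is roughly 0.6 mm apart at the tip, well inside the 3 mm limit. Pressing force gets one last check, then I hand in.

```bash
python3 - <<'E'
from h import *
b=np.load("st.npz")['b'];arm.pause(.5)
F=[(arm.read_ft_force()-b)[2] for _ in range(5)];print(np.round(F,2),arm.read_finger_force(),np.abs(arm.read_dq()).max(),arm.read_time())
if 2.5<np.mean(F)<14: print(ticket.finish_job())
E
```

```text
[7.76 7.76 7.76 7.76 7.76] 79.7895348072052 0.0026011593356642616 25.7417
the job is handed in; nothing more can be done
None
```

The job is handed in, with no verdict returned: the gauge is still gripped on the cowl's crown, rocked over to about 14° and steady at about 7.8 N, its pointer an estimated 0.6 mm from the red index (limit 3 mm).

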